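# Set the sprung stop of a heel jig and push the heel up to it

### The job

Push the sprung stop slide of the heel jig by its yellow tab until the stop pin drops behind the slide's tooth, and let it go, so that it springs back and rests latched on the pin at its middle position. Then push the stacked heel along the channel until its flat front rests against the slide's black stop pad, and leave it there. Only push: do not lift the heel, do not touch the red-headed pin, and leave the other things on the bench where they are.

Things in the scene. Friction and masses are not known exactly. Their poses are not given: they have to be found in the camera images.
- jig: Heel jig fixed to the bench: green base plate 356 x 110 x 10 mm, two aluminium rails along it (8 mm wide, 64 mm apart inside, tops 20 mm above the bench) forming a channel, and a steel bridge across at x = -64 mm (16 mm along x, 98 mm wide, 44 to 52 mm above the bench). Origin: centre of the plate's underside. x: along the channel, the way the slide is pushed; y: across; z: up.
- stop_slide (a joint): Slide travel along the jig's +x, m: 0 at rest, 0.062 at the hard end. A spring drives it to 0 (2.4 N at 0, 5 N at mid, 7.5 N at the end, about 1.5 N more while its ramped tooth lifts the pin). Pushed past 0.037 the pin drops behind the tooth; let go, the slide returns onto the pin and stays at 0.036, firm against pushes to -x. Let go earlier it returns to 0. The hard end does nothing.
- push_face (a point): Centre of the outer face of the slide's upright yellow tab, pushed towards the jig's +x; moves with the slide. 40 mm above the bench; the tab is 44 mm wide, 8 mm thick and reaches from 12 to 56 mm above the bench. At rest at jig x = -154 mm, y = 0. Axes as the jig's.
- stop_face (a point): Centre of the face of the slide's black rubber stop pad, looking to the jig's +x at the heel; moves with the slide. 28 mm above the bench; the pad is 54 mm wide, from 12 to 44 mm above the bench. At jig x = -34 mm at rest, +2 mm when latched, y = 0. Axes as the jig's.
- stop_pin: Sprung upright stop pin, 8 mm in diameter, in the bridge's middle, with a red head 16 mm wide. Origin: the pin's lower tip, 28 mm above the bench when down, some 10 to 11 mm higher while the tooth passes under it. The head's top is 66 mm above the bench when down, 77 mm when lifted.
- heel: Loose stacked heel, brown layers with a black top, in the channel at the jig's +x end, on the base plate (10 mm above the bench): 65 mm long, 60 wide, 38 high, about 0.12 kg. D-shaped: flat front 32.5 mm from the origin to -x, facing the stop pad; round back (radius 30) ending 32.5 mm from the origin to +x. Origin: centre of the underside; x runs as the jig's x.
- spare_heel: Bystander: the same heel with a white top, on the bench on the robot's side of the jig. Origin: centre of its underside.
- wax_tin: Bystander: round blue tin, 64 mm across, 24 mm high, on the bench on the far side of the jig. Origin: centre of its underside.
- glue_bottle: Bystander: white glue bottle with a red cap, 52 mm across, 130 mm high. Origin: centre of its underside.
- hammer: Bystander: hammer lying on the bench. Origin: on its underside.
- brush: Bystander: glue brush lying on the bench. Origin: on its underside.
- cutter: Bystander: black and grey cutter with its blade in, 160 mm long, lying on the bench. Origin: on its underside.
- outsole: Bystander: black and tan shoe sole 240 mm long, 16 mm thick, lying beyond the jig. Origin: on its underside.

How it is judged:
On the way, in this order (a step that is already met when the one before it is completed fails the run):
1. the stop slide, let go by the robot, is latched on the pin at its middle position (value of joint stop_slide between 0.033 and 0.039 m and z of stop_pin in the frame of jig below 0.03 m and contact force between the fingers and anything else below 0.3 N and velocity of joint stop_slide between -0.01 and 0.01 m/s), for 0.2 s.
2. the heel's flat front rests against the stop pad of the latched slide (value of joint stop_slide between 0.033 and 0.039 m and z of stop_pin in the frame of jig below 0.03 m and x of heel in the frame of stop_face between 0.029 and 0.0365 m and y of heel in the frame of jig between -0.006 and 0.006 m and z of heel in the frame of jig below 0.013 m and angle between the x axis of heel and the x axis of jig, either way round below 0.1 rad), for 0.1 s.
At the end, for the whole second after the job is handed in: The slide stands latched on the lowered pin at 0.033 to 0.039 m; the heel lies flat and straight (within 0.1 rad) in the channel, at rest, its flat front within 4 mm of the stop pad (all of step 2 and linear speed of heel below 0.01 m/s); the robot touches nothing.
It fails at once if the heel is lifted or tipped (z of heel in the frame of jig above 0.018 m or angle between heel's own z axis and vertical above 0.25 rad).
It fails at once if the robot touches the stop pin (contact force between any of the fingers, the arm and stop_pin above 0.5 N).
It fails at once if a bystander is moved more than 15 mm (distance of any of spare_heel, wax_tin, glue_bottle, hammer, brush, cutter, outsole from where it was at the start of the episode above 0.015 m).
It also fails if it takes over 48 s, if anything falls off the work surface, if the arm or the gripper's body presses on something with over 40 N, if the wrist force passes 120 N, or if a joint passes its speed limit or range.

### The arm

A 6-joint arm with a two-finger parallel gripper is mounted at the origin on the work surface. World frame = base frame: x ahead of the robot, y to its left, z up, the work surface at z = 0. Lengths are in m, angles in rad, forces in N, time in s.
With the tool pointing down it reaches from about 0.35 to 0.85 m from the base axis. Payload 8.1 kg.
Tool frame: the origin (TCP) lies midway between the tips of the shut fingers; the grasp point (between the pads) lies 19 mm behind it (arm.hold_point_z is the distance from the TCP to the grasp point, in m); z points along the fingers, y is the line along which they close (so a half turn about z gives the same grasp; the last joint's range is limited). The gripper opens to 85 mm and grips with 20 to 120 N. Pads are 22 mm wide; open, the fingers measure 114 mm over their backs; the gripper's body (76 mm by 85 mm) begins 54 mm behind the grasp point. The pads swing forward as they close: fully open they stand 13 mm farther back than shut.
Start: joints at [-1.39, 0.13, 1.488, -0, 1.523, -0.085], TCP at [0.158, -0.579, 0.231] pointing down, gripper open.
Joint ranges: [-2.96, 2.96], [-0.89, 2.26], [0.02, 2.5], [-1.34, 4.48], [0, 2.73], [-2.66, 2.66]. Speed limits (rad/s): [2.39, 2.39, 2.79, 3.14, 3.14, 3.14].

### API

Orientations are given as [roll, pitch, yaw] about the fixed x, y, z axes, in that order (R = Rz(yaw) Ry(pitch) Rx(roll)).
In Python, from bench import get_state, vision, arm gives the robot as it stands.
- The arm moves only by the shell command python3 -m creep 'ROWS' [FORCE]. ROWS is JSON, a list that holds one entry, the list of rows, each a list of 7 numbers: the shift along the tool's x, y, z in m, then the turn, a rotation vector about the tool's x, y, z in degrees, then the opening, from 0 (shut) to 1 (fully open). A call has 1 to 10 rows; each row is the pose to reach, as a shift and turn from the pose commanded when the call began, along the tool's axes at that moment; what a row does not reach only later rows make up. A row lasts 1/12 s, in which the tool goes at most 41.7 mm and 7.16 degrees, less where a joint would pass 70% of its speed; a pose out of reach is approached as far as the arm can. A call with a gripper value outside its range is refused whole. The fingers move at their own pace and stop on an object; FORCE is the grip in N (left out, the last holds). Time passes only in rows, so rows that repeat a pose let the fingers close. It gives the time, the measured TCP pose, the force, the opening and the grip force at its end, in the units of the state.
- get_state(): the state, without advancing time (a new reading comes with each control period).
- vision.grab_frame(name): name is "scene" or "side" or "wrist"; returns a dict with "img" (420x560x3 uint8, blue, green, red), "K" (3x3 intrinsics, pixels), "R" (3x3) and "t" (3): a world point X has camera coordinates R X + t. Camera axes: x right, y down, z forward; pixel columns grow to the right and rows downward; lengths in m; the calibration is good to about 2 mm. A picture is of the moment at which its call begins. There is no depth.
- arm.job_done(): hands the job in; it is judged then, once.
The state is a dict: "t": time; "joint_positions": joint angles; "joint_vel": joint speeds; "effort": joint torques, N m; "tcp_pos": TCP position; "eef_rot": TCP orientation; "force": force on the tool from outside, world axes, zero at the start; "moment": the same for the moment, N m; "gripper_width": finger opening in m; "grasp_force": force on a finger pad.
Only numpy, scipy, OpenCV 4.12 (cv2) and the standard library are available. Lean on these libraries where they do the work, as an engineer would, in place of code of your own. Each camera call takes 0.05 s, during which the arm holds its last target. There are 200 camera calls.

## Working session

There is one attempt and no reset: what is moved stays moved. The work goes in short steps, Python scripts to look and compute and a shell command to move; the robot and the scene stay as the last step left them, time stands still between calls to the robot, and variables do not carry over. Pictures are saved under pics/ and viewed, at most 10 in all, crops included, and the job is handed in when it is done.

```bash
mkdir -p pics; ls; python3 - <<'E'
from bench import get_state, vision, arm
import cv2, numpy as np, pickle
d={}
for n in ["scene","side"]:
    f=vision.grab_frame(n); d[n]=f; cv2.imwrite(f"pics/{n}0.png",f["img"])
    print(n,np.round(-np.array(f["R"]).T@np.array(f["t"]),3))
pickle.dump(d,open("f0.pkl","wb"))
s=get_state();print(s)
E
```

```text
pics
scene [ 1.279 -0.461  1.166]
side [0.396 0.807 0.959]
{'t': 0.1, 'joint_positions': array([-1.39038828e+00,  1.31091077e-01,  1.48919351e+00, -1.55350930e-05,
        1.52298734e+00, -8.54165612e-02]), 'joint_vel': array([ 0.00233116, -0.00092248, -0.00174908,  0.00082801,  0.0002573 ,
        0.00111257]), 'effort': array([ 1.16175470e-03, -5.70949566e+01, -5.01942337e+01, -2.00846266e-04,
        8.08463461e-03, -1.90648393e-05]), 'tcp_pos': array([ 0.1575394 , -0.57843004,  0.23033338]), 'eef_rot': array([-3.13991818e+00, -1.27803482e-04,  2.65825257e-01]), 'force': array([ 0.20418403, -0.18969714,  0.10973676]), 'moment': array([ 0.04227054, -0.02474917, -0.03354377]), 'grasp_force': 0.0, 'gripper_width': 0.08535921633385536}
```

View pics/scene0.png

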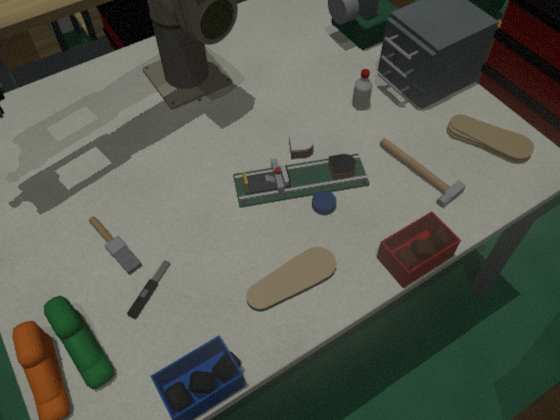

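View pics/side0.png

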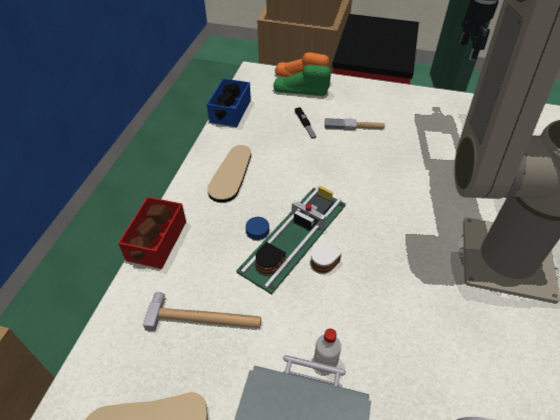

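Scene: the jig spans (235,180)–(368,180), with the yellow tab at (245,178), the bridge at (280,175) and the heel at (343,165). Side: the jig runs from (330,195) to (255,275), with the tab at (325,193) and the heel at (269,258). The spare heel is at (301,146) in scene, and the tin at (324,202).

```bash
cat > h.py <<'E'
import numpy as np, cv2
def ray(f,uv,z):
    uv=np.atleast_2d(uv).astype(float); R=np.array(f["R"]);t=np.array(f["t"])
    c=-R.T@t; d=np.c_[uv,np.ones(len(uv))]@np.linalg.inv(f["K"]).T@R
    return (c+d*((z-c[2])/d[:,2])[:,None])[:,:2]
E
python3 - <<'E'
import pickle; from h import *
d=pickle.load(open("f0.pkl","rb"))
roi={"scene":(228,145,375,210),"side":(230,180,352,292)}
for n,f in d.items():
    x0,y0,x1,y1=roi[n]; hsv=cv2.cvtColor(f["img"],cv2.COLOR_BGR2HSV)[y0:y1,x0:x1]
    def comp(lo,hi):
        m=cv2.inRange(hsv,lo,hi); k,l,s,c=cv2.connectedComponentsWithStats(m); return m,l,s,c
    m,l,s,c=comp((60,70,20),(92,255,255))
    m=np.isin(l,[i for i in range(1,len(s)) if s[i,4]>8])
    p=np.argwhere(m)[:,::-1]+[x0,y0]; w=ray(f,p,0.01)
    r=cv2.minAreaRect((w*1000).astype(np.float32)); print(n,"plate",r)
    print(np.round(cv2.boxPoints(r)))
    m,l,s,c=comp((22,120,80),(35,255,255))
    for i in range(1,len(s)):
        if s[i,4]>5: print(" yellow",s[i],c[i]+[x0,y0],ray(f,c[i]+[x0,y0],.05))
    m,l,s,c=comp((0,150,60),(8,255,255))
    for i in range(1,len(s)):
        if s[i,4]>3: print(" red",s[i],c[i]+[x0,y0],ray(f,c[i]+[x0,y0],.064))
a=[cv2.resize(d["scene"]["img"][140:215,225:380],None,fx=5,fy=5,interpolation=3)[:300*2],cv2.resize(d["side"]["img"][180:295,230:355],None,fx=5,fy=5,interpolation=3)]
cv2.imwrite("pics/c1.png",a[0]);cv2.imwrite("pics/c2.png",a[1])
E
```

```text
scene plate ((557.2572021484375, 60.53590393066406), (349.7393493652344, 85.40992736816406), 68.64630126953125)
[[ 454.  -87.]
 [ 533. -118.]
 [ 661.  208.]
 [ 581.  239.]]
 yellow [15 26  5 13 42] [244.80952381 177.54761905] [[ 0.48995487 -0.07268165]]
 red [47 23  5  4 15] [277.         169.53333333] [[0.52307475 0.00663674]]
side plate ((546.5740966796875, 71.20185852050781), (354.5666809082031, 108.3876953125), 68.89761352539062)
[[ 432.  -75.]
 [ 533. -114.]
 [ 661.  217.]
 [ 560.  256.]]
 yellow [ 88   6  14  15 125] [324.784 192.92 ] [[ 0.49245206 -0.06314959]]
 red [76 24  5  6 27] [308.22222222 206.44444444] [[0.5242232 0.0098255]]
```

View pics/c1.png

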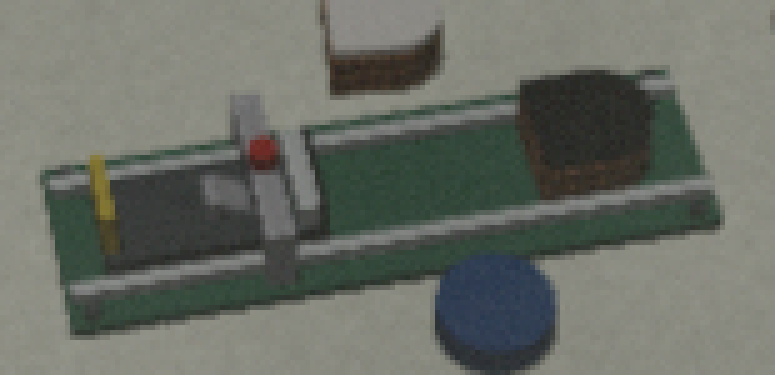

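View pics/c2.png

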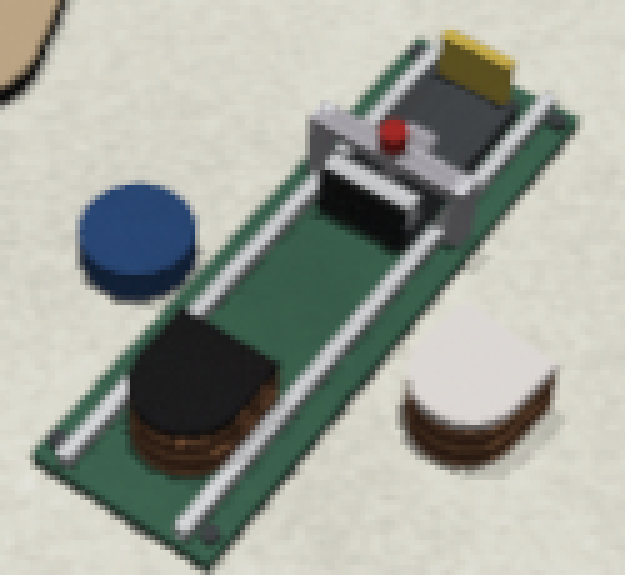

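The side view gives the full plate, 355x108 mm: centre about (0.546, 0.070), yaw about 68.8°. The tab and pin positions agree with this. First move: travel over, turn the tool x axis along the jig x axis, and shut the gripper.

```bash
cat >> h.py <<'E'
from scipy.spatial.transform import Rotation as Ro
C=np.array([.546,.0698,0]); YAW=np.radians(68.8)
RJ=Ro.from_euler('z',YAW)
def show(*targets):
    from bench import get_state
    s=get_state(); p=s["tcp_pos"]; R=Ro.from_euler('xyz',s["eef_rot"])
    print("t",round(s["t"],2),"jig tcp",np.round(RJ.inv().apply(p-C)*1000,1),"force jig",np.round(RJ.inv().apply(s["force"]),1))
    W=RJ*Ro.from_euler('x',np.pi)
    print("turn left deg",np.round((R.inv()*W).as_rotvec(degrees=True),1))
    for q in targets: print(q,"tool shift mm",np.round(R.inv().apply(RJ.apply(np.array(q)/1000)+C-p)*1000,1))
E
python3 -m creep '[[[0.03,-0.026,0,0,0,-5.36,0],[0.06,-0.052,0,0,0,-10.7,0],[0.09,-0.077,0,0,0,-16.1,0],[0.12,-0.103,0,0,0,-21.4,0],[0.15,-0.129,0,0,0,-26.8,0],[0.18,-0.155,0,0,0,-32.2,0],[0.21,-0.18,0,0,0,-37.5,0],[0.24,-0.206,0,0,0,-42.9,0],[0.27,-0.232,0,0,0,-48.2,0],[0.3,-0.258,0,0,0,-53.6,0]]]'
python3 - <<'E'
from h import *
show([-190,0,200],[-190,0,35])
import pickle
d=pickle.load(open("f0.pkl","rb"))
for n,(x0,y0,x1,y1),thr in (("scene",(325,152,362,175),60),("side",(252,238,288,270),35)):
    f=d[n]; g=f["img"][y0:y1,x0:x1]; h=cv2.cvtColor(g,cv2.COLOR_BGR2HSV)
    m=((h[...,2]<thr+10)&(h[...,1]<90)).astype(np.uint8)
    k,l,s,c=cv2.connectedComponentsWithStats(m); i=1+np.argmax(s[1:,4])
    w=ray(f,np.argwhere(l==i)[:,::-1]+[x0,y0],.048)
    j=RJ.inv().apply(np.c_[w,0*w[:,0]]-C)*1000; print(n,len(w),j.min(0),j.max(0))
E
```

```text
t: 0.93
tcp_pos: [0.3798, -0.2493, 0.231]
eef_rot: [-3.141, -0.0, 1.206]
force: [1.1, -0.9, -0.7]
gripper_width: -0.0002
grasp_force: 0.0
t 0.93 jig tcp [-357.6   39.6  231. ] force jig [-0.5 -1.4 -0.7]
turn left deg [-0.  -0.   0.3]
[-190, 0, 200] tool shift mm [167.4  40.4  31. ]
[-190, 0, 35] tool shift mm [167.4  40.4 196. ]
scene 529 [ 63.53636699 -46.1989162    0.        ] [149.0963326   27.01032087   0.        ]
side 478 [ 84.54536311 -30.15659625   0.        ] [148.94060492  30.05993269   0.        ]
```

Side view: heel top spans jig x 84–149, y -30..30, so the jig frame fits well. Next: approach and descend before the tab.

```bash
python3 -m creep '[[[0.03,0.007,0.01,0,0,0.3,0],[0.06,0.014,0.03,0,0,0.3,0],[0.09,0.022,0.06,0,0,0.3,0],[0.12,0.03,0.09,0,0,0.3,0],[0.15,0.037,0.12,0,0,0.3,0],[0.167,0.04,0.15,0,0,0.3,0],[0.167,0.04,0.18,0,0,0.3,0],[0.167,0.04,0.196,0,0,0.3,0],[0.167,0.04,0.196,0,0,0.3,0]]]'
python3 - <<'E'
from h import *
from bench import vision
show([-154,0,35])
f=vision.grab_frame("side"); cv2.imwrite("pics/s2.png",cv2.resize(f["img"][120:270,230:430],None,fx=4,fy=4,interpolation=3))
E
```

```text
t: 1.68
tcp_pos: [0.473, -0.1079, 0.0303]
eef_rot: [-3.133, 0.0, 1.197]
force: [-0.6, -0.5, -1.1]
gripper_width: 0.0003
grasp_force: 0.0
t 1.68 jig tcp [-192.1    3.8   30.3] force jig [-0.7  0.4 -1.1]
turn left deg [-0.5  0.  -0.2]
[-154, 0, 35] tool shift mm [38.1  3.6 -4.7]
```

View pics/s2.png

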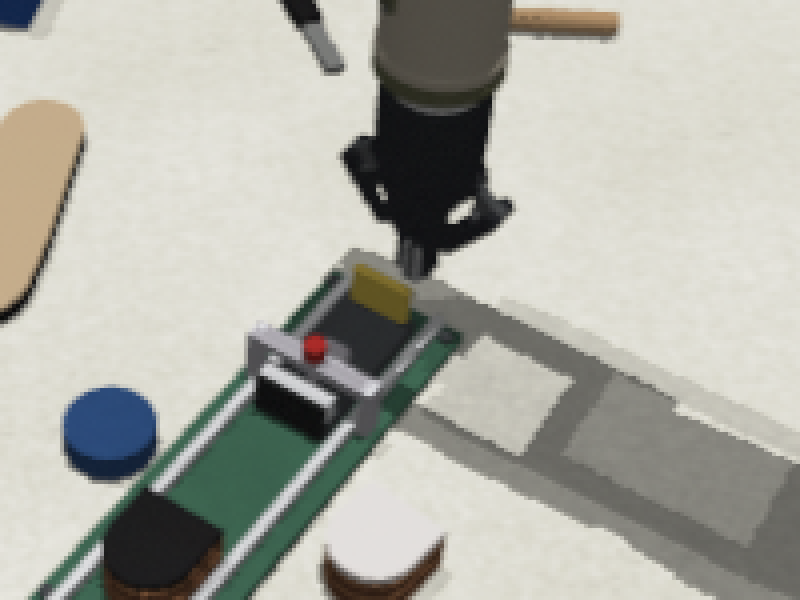

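The fingers, at (415,260), are just before the yellow tab at (383,285), slightly to the robot's side. Correct y and creep to contact.

```bash
python3 -m creep '[[[0.01,0.0035,-0.004,0,0,0,0],[0.02,0.0035,-0.004,0,0,0,0],[0.024,0.0035,-0.004,0,0,0,0],[0.028,0.0035,-0.004,0,0,0,0],[0.03,0.0035,-0.004,0,0,0,0],[0.032,0.0035,-0.004,0,0,0,0],[0.032,0.0035,-0.004,0,0,0,0]]]'
python3 -c "
from h import *
show([-154,0,35])"
```

```text
t: 2.32
tcp_pos: [0.4923, -0.0815, 0.0398]
eef_rot: [3.141, 0.0, 1.196]
force: [-0.2, -2.8, 3.2]
gripper_width: 0.0001
grasp_force: 1.4
t 2.32 jig tcp [-160.4   -4.7   39.8] force jig [-2.6 -0.9  3.2]
turn left deg [ 0.1  0.  -0.3]
[-154, 0, 35] tool shift mm [ 6.4 -4.7  4.8]
```

Contact: commanded and measured poses differ slightly, so I'll work from commanded. Pushing about 46 mm more.

```bash
python3 -m creep '[[[0.005,-0.0035,0.004,0,0,0,0],[0.01,-0.0035,0.004,0,0,0,0],[0.015,-0.0035,0.004,0,0,0,0],[0.02,-0.0035,0.004,0,0,0,0],[0.025,-0.0035,0.004,0,0,0,0],[0.03,-0.0035,0.004,0,0,0,0],[0.035,-0.0035,0.004,0,0,0,0],[0.04,-0.0035,0.004,0,0,0,0],[0.044,-0.0035,0.004,0,0,0,0],[0.044,-0.0035,0.004,0,0,0,0]]]'
cat >> h.py <<'E'
def marks(f):
    "yellow tab and red head by triangulating-free rays, jig mm"
    h=cv2.cvtColor(f["img"],cv2.COLOR_BGR2HSV)[170:300,225:360]
    for nm,lo,hi,z in (("yellow",(22,120,60),(35,255,255),.05),("red",(0,150,60),(8,255,255),.064)):
        k,l,s,c=cv2.connectedComponentsWithStats(cv2.inRange(h,lo,hi)); i=1+np.argmax(s[1:,4])
        w=ray(f,c[i]+[225,170],z)[0]; print(nm,s[i,4],np.round(RJ.inv().apply(np.r_[w,0]-C)*1000,1))
E
python3 - <<'E'
from h import *; import pickle
from bench import vision
show([-154,0,35])
print("start");marks(pickle.load(open("f0.pkl","rb"))["side"])
print("now");f=vision.grab_frame("side");marks(f); cv2.imwrite("pics/s3.png",cv2.resize(f["img"][150:270,240:400],None,fx=5,fy=5,interpolation=3))
E
```

```text
t: 3.15
tcp_pos: [0.5043, -0.0394, 0.035]
eef_rot: [-3.141, 0.001, 1.196]
force: [-1.9, -6.7, 2.8]
gripper_width: 0.0001
grasp_force: 3.2
t 3.15 jig tcp [-116.9   -0.6   35. ] force jig [-6.9 -0.7  2.8]
turn left deg [-0.   0.1 -0.3]
[-154, 0, 35] tool shift mm [-37.1  -0.4   0.1]
start
yellow 132 [-142.5    2.1    0. ]
red 27 [-63.8  -1.4   0. ]
now
yellow 128 [-94.6   3.8   0. ]
red 28 [-63.2  -1.2   0. ]
```

View pics/s3.png

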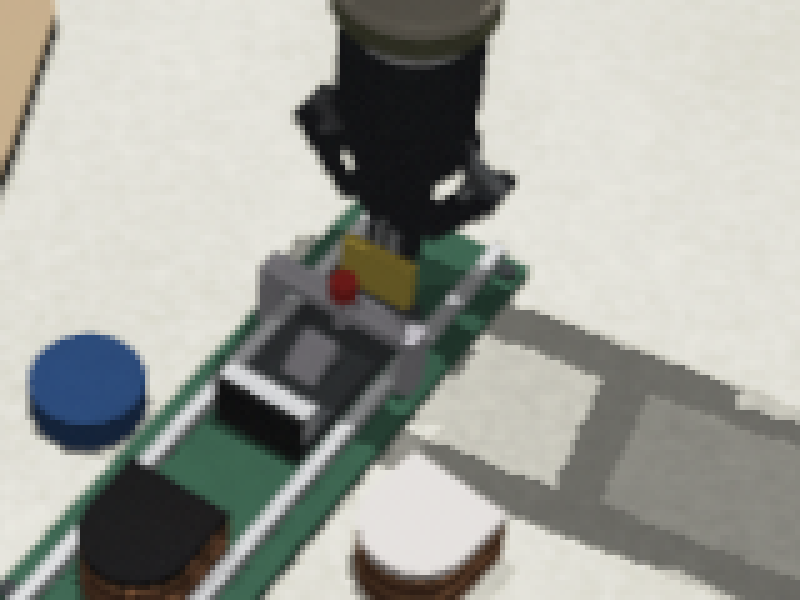

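The slide has moved about 48 mm, the grey tooth is past the bridge and the pin is down at (342,287). Let go by backing off.

```bash
python3 -m creep '[[[-0.005,0,0,0,0,0,0],[-0.01,0,0,0,0,0,0],[-0.015,0,0,0,0,0,0],[-0.02,0,0,0,0,0,0],[-0.03,0,0,0,0,0,0],[-0.045,0,0,0,0,0,0],[-0.06,0,0,0,0,0,0],[-0.06,0,0,0,0,0,0],[-0.06,0,0,0,0,0,0],[-0.06,0,0,0,0,0,0]]]'
python3 - <<'E'
from h import *
from bench import vision
show([-200,0,140],[200,0,140])
f=vision.grab_frame("side");marks(f)
E
```

```text
t: 4.03
tcp_pos: [0.4827, -0.0948, 0.0352]
eef_rot: [-3.141, -0.001, 1.195]
force: [0.3, -0.5, -0.5]
gripper_width: -0.0
grasp_force: 0.0
t 4.03 jig tcp [-176.4   -0.6   35.2] force jig [-0.4 -0.5 -0.5]
turn left deg [-0.  -0.  -0.3]
[-200, 0, 140] tool shift mm [ -23.6   -0.5 -104.8]
[200, 0, 140] tool shift mm [ 376.4   -2.6 -104.6]
yellow 140 [-107.6    2.5    0. ]
red 30 [-64.4  -0.9   0. ]
```

The slide is at about 35 mm: latched. Next: lift, and pass over to the heel's far end. I check the bottle's position first.

```bash
python3 -m creep '[[[-0.005,0,-0.03,0,0,0,0],[-0.005,0,-0.06,0,0,0,0],[-0.005,0,-0.09,0,0,0,0],[0,0,-0.12,0,0,0,0],[0.02,0,-0.14,0,0,0,0],[0.05,0,-0.15,0,0,0,0],[0.085,0,-0.15,0,0,0,0],[0.12,0,-0.15,0,0,0,0],[0.155,0,-0.15,0,0,0,0],[0.18,0,-0.15,0,0,0,0]]]'
python3 - <<'E'
from h import *; import pickle
show([187,0,180],[187,0,26])
d=pickle.load(open("f0.pkl","rb"))
print("bottle",ray(d["side"],[330,335],.13),ray(d["scene"],[365,72],.13))
marks(d["side"])
from bench import vision; marks(vision.grab_frame("side"))
E
```

```text
t: 4.92
tcp_pos: [0.5492, 0.0761, 0.1855]
eef_rot: [3.141, -0.001, 1.198]
force: [0.5, -1.6, 0.3]
gripper_width: -0.0001
grasp_force: 0.0
t 4.92 jig tcp [  7.   -0.8 185.5] force jig [-1.3 -1.1  0.3]
turn left deg [ 0.  -0.1 -0.2]
[187, 0, 180] tool shift mm [180.   -1.3   5.7]
[187, 0, 26] tool shift mm [179.8  -1.3 159.7]
bottle [[0.40348816 0.38727926]] [[0.40588671 0.37905195]]
yellow 132 [-142.5    2.1    0. ]
red 27 [-63.8  -1.4   0. ]
yellow 135 [-107.5    2.3    0. ]
red 29 [-63.6  -1.    0. ]
```

```bash
python3 -m creep '[[[0.035,-0.001,0,0,0,-0.2,0],[0.07,-0.001,0,0,0,-0.2,0],[0.105,-0.001,0,0,0,-0.2,0],[0.14,-0.001,0,0,0,-0.2,0],[0.165,-0.001,0,0,0,-0.2,0],[0.18,-0.001,0,0,0,-0.2,0],[0.182,-0.001,0.03,0,0,-0.2,0],[0.182,-0.001,0.06,0,0,-0.2,0],[0.182,-0.001,0.08,0,0,-0.2,0],[0.182,-0.001,0.08,0,0,-0.2,0]]]'
python3 -c "
from h import *
show([187,0,26])"
```

```text
t: 5.8
tcp_pos: [0.6102, 0.242, 0.0986]
eef_rot: [-3.134, 0.006, 1.201]
force: [-1.4, -0.5, -1.3]
gripper_width: 0.0002
grasp_force: 0.0
t 5.8 jig tcp [183.8   2.4  98.6] force jig [-1.   1.2 -1.3]
turn left deg [-0.5  0.3  0. ]
[187, 0, 26] tool shift mm [ 3.6  3.  72.5]
```

```bash
python3 -m creep '[[[0,0,0.02,0,0,0,0],[0,0,0.04,0,0,0,0],[0,0,0.06,0,0,0,0],[0,0,0.072,0,0,0,0],[0,0,0.079,0,0,0,0],[0,0,0.079,0,0,0,0],[0,0,0.079,0,0,0,0]]]'
python3 - <<'E'
from h import *
from bench import vision
show([187,0,26])
f=vision.grab_frame("side");marks(f); cv2.imwrite("pics/s4.png",cv2.resize(f["img"][170:310,210:370],None,fx=4,fy=4,interpolation=3))
E
```

```text
t: 6.38
tcp_pos: [0.6148, 0.2425, 0.0272]
eef_rot: [3.141, -0.0, 1.2]
force: [-0.0, 0.4, 0.6]
gripper_width: 0.0
grasp_force: 0.0
t 6.38 jig tcp [185.9  -1.7  27.2] force jig [0.4 0.2 0.6]
turn left deg [ 0.  -0.  -0.1]
[187, 0, 26] tool shift mm [ 1.1 -1.7  1.2]
yellow 134 [-107.5    2.1    0. ]
red 27 [-63.8  -1.4   0. ]
```

View pics/s4.png

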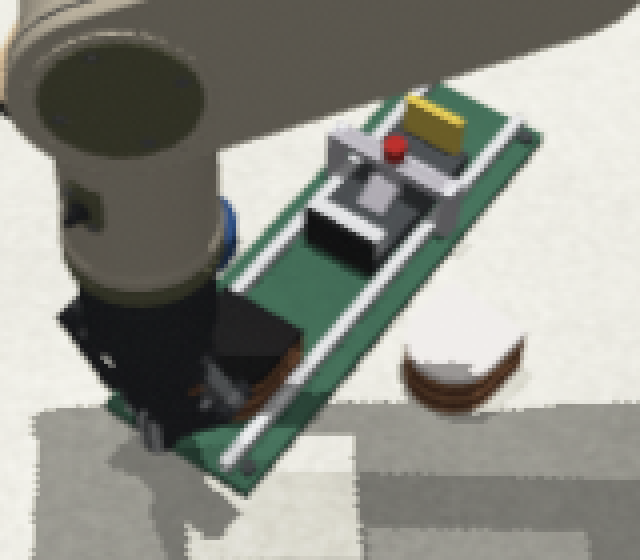

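The fingers are in the channel behind the heel, and the slide is latched. Push the heel about 100 mm, then feel for contact with the pad.

```bash
python3 -m creep '[[[-0.007,-0.0015,0.001,0,0,0,0],[-0.014,-0.0015,0.001,0,0,0,0],[-0.02,-0.0015,0.001,0,0,0,0],[-0.025,-0.0015,0.001,0,0,0,0],[-0.03,-0.0015,0.001,0,0,0,0],[-0.037,-0.0015,0.001,0,0,0,0],[-0.044,-0.0015,0.001,0,0,0,0],[-0.051,-0.0015,0.001,0,0,0,0],[-0.058,-0.0015,0.001,0,0,0,0],[-0.065,-0.0015,0.001,0,0,0,0]]]'
python3 -c "
from h import *
show([78,0,26])"
python3 -m creep '[[[-0.007,0,0,0,0,0,0],[-0.014,0,0,0,0,0,0],[-0.02,0,0,0,0,0,0],[-0.025,0,0,0,0,0,0],[-0.029,0,0,0,0,0,0],[-0.032,0,0,0,0,0,0],[-0.034,0,0,0,0,0,0],[-0.036,0,0,0,0,0,0],[-0.036,0,0,0,0,0,0]]]'
python3 -c "
from h import *
show([78,0,26])"
```

```text
t: 7.27
tcp_pos: [0.5892, 0.1815, 0.0253]
eef_rot: [3.142, -0.0, 1.2]
force: [-0.2, 1.0, 1.0]
gripper_width: 0.0002
grasp_force: 0.4
t 7.27 jig tcp [119.8   0.2  25.3] force jig [0.8 0.6 1. ]
turn left deg [ 0.  -0.  -0.1]
[78, 0, 26] tool shift mm [-41.8   0.2  -0.7]
t: 8.02
tcp_pos: [0.5761, 0.1484, 0.0252]
eef_rot: [-3.141, 0.0, 1.2]
force: [0.1, -0.2, -0.6]
gripper_width: 0.0003
grasp_force: 0.0
t 8.02 jig tcp [84.2  0.3 25.2] force jig [-0.1 -0.2 -0.6]
turn left deg [-0.   0.  -0.1]
[78, 0, 26] tool shift mm [-6.2  0.3 -0.8]
```

```bash
for i in 1 2; do python3 -m creep '[[[-0.001,0,0,0,0,0,0],[-0.002,0,0,0,0,0,0],[-0.003,0,0,0,0,0,0],[-0.003,0,0,0,0,0,0],[-0.003,0,0,0,0,0,0]]]'|grep -E 'grasp'
python3 -c "
from h import *
show()"; done
python3 - <<'E'
from h import *
from bench import vision
f=vision.grab_frame("side");marks(f); cv2.imwrite("pics/s5.png",cv2.resize(f["img"][170:310,210:370],None,fx=5,fy=4,interpolation=3))
E
```

```text
grasp_force: 0.0
t 8.43 jig tcp [81.4  0.3 25.2] force jig [ 0.5 -0.3 -0.7]
turn left deg [-0.   0.  -0.1]
grasp_force: 0.0
t 8.85 jig tcp [78.4  0.3 25.3] force jig [-0.1  0.1 -0.1]
turn left deg [-0.   0.  -0.1]
yellow 134 [-107.5    2.1    0. ]
red 28 [-64.   -1.2   0. ]
```

View pics/s5.png

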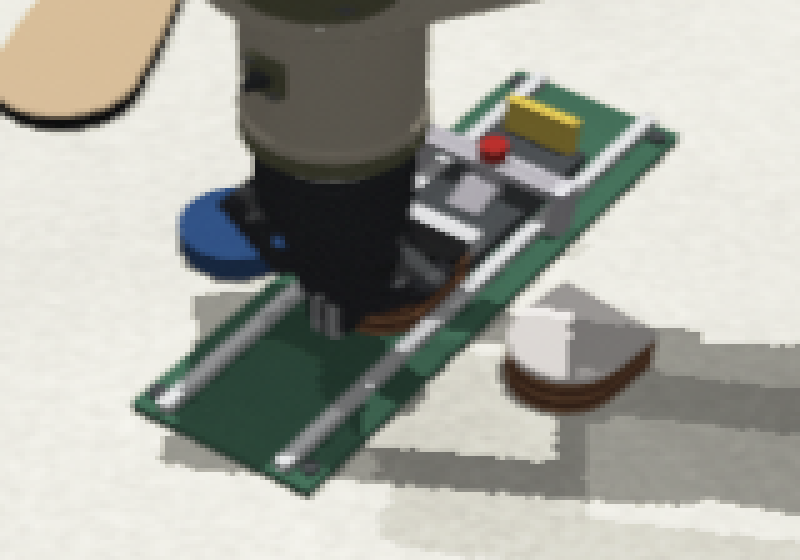

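The heel is close to the pad, with no firm force yet. The slide is still latched. Continue in small steps until the force rises.

```bash
python3 -m creep '[[[-0.001,0,0,0,0,0,0],[-0.002,0,0,0,0,0,0],[-0.002,0,0,0,0,0,0],[-0.002,0,0,0,0,0,0]]]'|grep -E 'grasp'
python3 -c "
from h import *
show()"; python3 -m creep '[[[-0.001,0,0,0,0,0,0],[-0.002,0,0,0,0,0,0],[-0.002,0,0,0,0,0,0],[-0.002,0,0,0,0,0,0]]]'|grep -E 'grasp'
python3 -c "
from h import *
show()"
```

```text
grasp_force: 0.0
t 9.23 jig tcp [76.4  0.2 25.3] force jig [-0.1 -0.3  0.3]
turn left deg [-0.   0.  -0.1]
grasp_force: 2.8
t 9.57 jig tcp [75.6 -0.1 25.8] force jig [ 6.8 -0.5 -0.6]
turn left deg [ 0.1 -0.1 -0.1]
```

Firm contact, 6.8 N. Back off along +x, raise the arm and check.

```bash
python3 -m creep '[[[0.002,0,0,0,0,0,0],[0.006,0,0,0,0,0,0],[0.015,0,0,0,0,0,0],[0.03,0,0,0,0,0,0],[0.05,0,0,0,0,0,0],[0.07,0,0,0,0,0,0],[0.09,0,0,0,0,0,0],[0.11,0,0,0,0,0,0],[0.12,0,-0.01,0,0,0,0],[0.12,0,-0.04,0,0,0,0]]]'
python3 -m creep '[[[0,0,-0.03,0,0,0,0],[0.02,0,-0.06,0,0,0,0],[0.05,0,-0.09,0,0,0,0],[0.08,0,-0.12,0,0,0,0],[0.1,0,-0.15,0,0,0,0],[0.1,0,-0.15,0,0,0,0],[0.1,0,-0.15,0,0,0,0]]]'
python3 - <<'E'
from h import *
from bench import vision
show()
f=vision.grab_frame("side");marks(f); cv2.imwrite("pics/s6.png",cv2.resize(f["img"][170:310,210:370],None,fx=5,fy=4,interpolation=3))
E
```

```text
t: 10.4
tcp_pos: [0.6127, 0.2527, 0.0598]
eef_rot: [-3.134, 0.005, 1.201]
force: [-0.1, -0.5, -0.9]
gripper_width: 0.0001
grasp_force: 0.0
t: 10.98
tcp_pos: [0.6539, 0.3469, 0.2186]
eef_rot: [3.138, -0.004, 1.201]
force: [0.2, -1.4, -0.3]
gripper_width: 0.0
grasp_force: 0.0
t 10.98 jig tcp [297.4  -0.4 218.6] force jig [-1.2 -0.7 -0.3]
turn left deg [ 0.2 -0.2  0. ]
yellow 135 [-107.5    2.3    0. ]
red 27 [-63.8  -1.4   0. ]
```

View pics/s6.png

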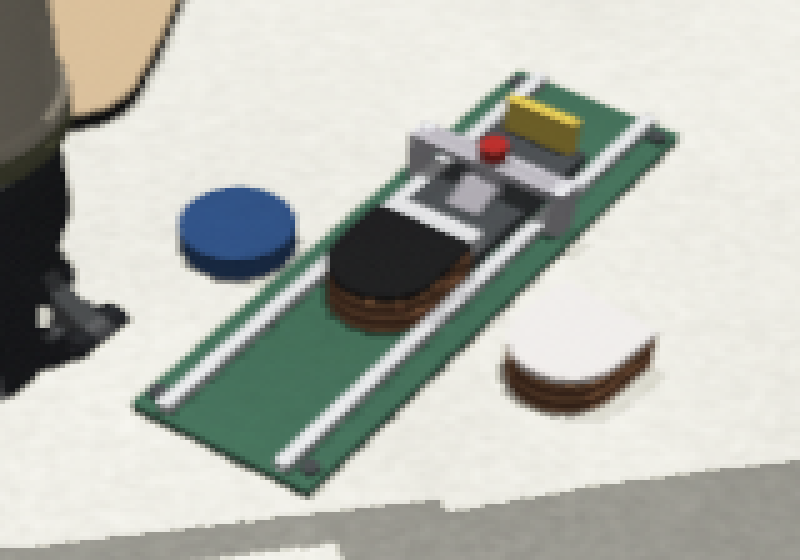

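The heel's flat front is against the pad at (430,222), the slide is latched, the pin at (493,148) is down, and the arm is clear.

```bash
python3 -c "
from bench import arm; print(arm.job_done())"
```

```text
the job is handed in; nothing more can be done
None
```

The stop slide is latched on the lowered pin at about 35 mm, the heel's flat front rests against the stop pad, the arm is clear, and the job is handed in after about 11 s on the robot clock; no verdict was returned.

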